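# Flush the squaring jig and hold the forming block in its corner

## Robot

A 7-joint arm with a two-finger parallel gripper is mounted at the origin on the work surface. World frame = base frame: x ahead of the robot, y to its left, z up, the work surface at z = 0. Lengths are in m, angles in rad, forces in N, time in s.
With the tool pointing down it reaches from about 0.4 to 0.875 m from the base axis. Payload 19.3 kg.
Tool frame: the origin (TCP) lies on the centre line of the jaws, within the pads' length; the fingertips stand 25 mm ahead of it and the grasp point (between the pads) lies 6 mm ahead of it (tips_ahead is the distance from the TCP to the fingertips, in m); z points along the fingers, y is the direction in which the jaws open and shut (so a half turn about z gives the same grasp; the last joint's range is limited). The gripper opens to 85 mm and grips with 20 to 120 N. Pads are 22 mm wide; open, the fingers measure 114 mm over their backs; the gripper's body (76 mm by 85 mm) begins 54 mm behind the grasp point. The pads swing forward as they close: fully open they stand 13 mm farther back than shut.
Start: joints at [1.21, 0.521, -0.036, 1.599, 0.021, 1.021, -0.113], TCP at [0.179, -0.599, 0.256] pointing down, gripper open.
Joint ranges: [-2.91, 2.91], [-0.3, 2.13], [-1.5, 1.42], [0.17, 2.43], [-1.26, 4.41], [0.16, 1.93], [-2.52, 2.52]. Speed limits (rad/s): [1.89, 1.89, 2.39, 2.39, 3.01, 3.01, 3.01].

## Interface

Orientations are given as [roll, pitch, yaw] about the fixed x, y, z axes, in that order (R = Rz(yaw) Ry(pitch) Rx(roll)).
In Python, from workcell import observe, grab_frame, job_done, outline_of, tips_ahead gives the robot as it stands. The module is installed in compiled form; this text tells all that it offers.
- The arm moves only by the tool move_arm, never from a script. Its argument "motion" is a list of rows, each a list of 2 entries, a list of its own where there are three numbers: the shift along the world's x, y, z in mm, then the turn, a rotation vector about the world's x, y, z in rad. A call has 1 to 12 rows; each row is the pose to reach, as a shift and turn from the pose commanded when the call began; what a row does not reach only later rows make up. A row lasts 1/8 s, in which the tool goes at most 62.5 mm and 10.7 degrees, less where a joint would pass 70% of its speed; a pose out of reach is approached as far as the arm can. A call with a gripper value outside its range is refused whole. "jaw" is the finger opening in mm, from 0 to 85.4, set as the call begins (left out, the last holds). The fingers move at their own pace and stop on an object; "grip_force" is the grip in N (left out, the last holds). Time passes only in rows, so rows that repeat a pose let the fingers close. It gives the time, the measured TCP pose, the force and the opening at its end, in the units of the state.
- observe(): the state, without advancing time (a new reading comes with each control period).
- grab_frame(name): name is "scene" or "top"; returns a dict with "frame" (400x640x3 uint8, red, green, blue), "fx", "fy", "cx", "cy" (pixels), "T" (4x4, takes a point from camera to world coordinates). Camera axes: x right, y down, z forward; pixel columns grow to the right and rows downward; lengths in m; the calibration is good to about 2 mm. A picture is of the moment at which its call begins. There is no depth.
- job_done(): hands the job in, once; it reports no verdict.
Trained networks look in the newest picture that a camera, given by its name, has taken for a name from the list of things; names that differ only in an ending like _2 or _b are one class to them, and where a whole thing is asked for, a point or a joint stands for the part that bears it (a point fixed in the world has none). Each returns a list of dicts, best first, with "score" (0 to 1); they miss things now and then, are a little off and sometimes report something else, mostly with a low value. They report only what shows in the picture. A call takes as long as a camera call. They do not tell look-alikes from the thing itself.
- outline_of(label, camera): "pixels" (400x640 bool, what is visible of it) and "pixel" ([column, row] in pixels, amid what is visible of it).
The state is a dict: "clock": time; "qpos": joint angles; "qd": joint speeds; "joint_efforts": joint torques, N m; "position": TCP position; "tool_rot": TCP orientation; "force": force on the tool from outside, world axes, zero at the start; "moment": the same for the moment, N m; "grip_width": finger opening in m.
Only numpy, scipy, OpenCV 4.12 (cv2) and the standard library are available. Lean on these libraries where they do the work, as an engineer would, in place of code of your own. Each camera call takes 0.05 s, during which the arm holds its last target.

## Task

First flush the squaring jig: press the sprung nozzle cap of the cleaner bottle all the way down and let it spring back up. Then set the steel forming block upright and flat on the jig's plate and press it squarely into the corner so that it bears on both fences at once, and finish while still holding it pressed there: do not let go. Leave the charcoal brick, the crucible and the black tray where they are.

Things in the scene. Friction and masses are not known exactly. Their poses are not given: they have to be found in the camera images.
- jig: Squaring jig, fixed to the bench: a bare steel plate 160 x 160 mm, 10 mm thick, with two low aluminium fences on its top, ground smooth and oiled (friction with the block about 0.25). Origin: centre of the plate's underside, on the bench. z up. The fences stand along its +x edge and its +y edge and meet in the (+x, +y) corner; the -x and -y sides are open.
- fence_far: The jig's fence along its +x edge: aluminium bar 12 mm thick (jig x), 150 mm long (jig y), 16 mm high, standing on the plate. Origin: centre of its underside; axes as the jig's. Its inner face, towards the jig's -x, lies 6 mm from the origin
- fence_side: The jig's fence along its +y edge: aluminium bar 136 mm long (jig x), 12 mm thick (jig y), 16 mm high, standing on the plate. Origin: centre of its underside; axes as the jig's. Its inner face, towards the jig's -y, lies 6 mm from the origin
- corner (a point): The inner corner: where the inner faces of both fences meet the top of the plate, 62 mm along x and 62 mm along y from the jig's centre and 10 mm above the bench; axes as the jig's
- bottle: White cleaner bottle, 54 mm across, fixed in a 68 mm steel cup screwed to the bench beside the open -y side of the jig, its nozzle pointing roughly along the jig's +y. Origin: centre of the underside, on the bench; z up. With its cap it stands 114 mm high
- cap_top (a point): Centre of the top face of the bottle's grey nozzle cap, a flat disc 28 mm across and 13 mm high with a short nozzle at its side; 114 mm above the bench when up; moves with the cap. z up
- cap (a joint): Travel of the nozzle cap: 0 = up (at rest), grows as it is pushed straight down, 0.006 m = fully down on its stop. Sprung: it starts to move at 2 N, is fully down at 5 N, and springs back by itself when released
- block: Loose plain steel forming block, about 0.66 kg (0.53 to 0.79): a base 60 mm (its x) x 46 mm (its y) x 22 mm high, and centred on the base an upright tang 36 mm (x) x 20 mm (y), rising from 22 to 56 mm above the underside. Take it by the tang, 20 mm wide across y. Origin: centre of the underside; z up. It stands upright on the bench; any side may face either fence
- brick: Charcoal soldering brick, dark grey, 70 x 48 x 28 mm, loose. Origin: centre of the underside. To be left alone
- crucible: White ceramic crucible bowl, 68 mm across, 36 mm high, loose. Origin: centre of the underside. To be left alone
- tray: Black square tray with solder shot, 85 x 85 x 14 mm, loose. Origin: centre of the underside. To be left alone
Things that resemble listed ones, but are neither listed nor needed, are in the scene too. Of the things that look like the bottle, the smallest one is meant.

How it is judged:
By the outcome, as a careful person would: the job done as asked, in the order asked, and still so for the second after the job is handed in, while the arm keeps its last pose, push and grip.
It also fails if it takes over 64 s, if anything falls off the work surface, if the arm or the gripper's body presses on something with over 40 N, if the wrist force passes 120 N, or if a joint passes its speed limit or range.

## Working session

There is one attempt and no reset: what is moved stays moved. The work goes in short steps, Python scripts to look and compute and a tool call to move; the robot and the scene stay as the last step left them, time stands still between calls to the robot, and variables do not carry over. Pictures are saved under pics/ and viewed, and the job is handed in when it is done.

Besides the shell and the picture viewer there is one more tool, called after "Request:" by a JSON object that holds its "name" and its "arguments". move_arm: Moves the arm, as the interface text tells. Its arguments: {"type":"object","properties":{"motion":{"type":"array"},"jaw":{"type":"number"},"grip_force":{"type":"number"}},"required":["motion"]}

```bash
mkdir -p pics
cat > h.py <<'E'
import numpy as np, cv2
from workcell import observe, grab_frame, job_done, outline_of, tips_ahead
def save(n,f,up=1):
    cv2.imwrite('pics/'+n+'.png',cv2.cvtColor(f['frame'],cv2.COLOR_RGB2BGR))
def proj(f,p):
    T=np.array(f['T']);c=np.linalg.inv(T)@np.r_[p,1]
    return np.array([f['fx']*c[0]/c[2]+f['cx'],f['fy']*c[1]/c[2]+f['cy']])
def atz(f,px,z):
    T=np.array(f['T']);d=T[:3,:3]@np.array([(px[0]-f['cx'])/f['fx'],(px[1]-f['cy'])/f['fy'],1]);o=T[:3,3]
    return o+d*(z-o[2])/d[2]
E
python3 - <<'E'
from h import *
print(observe(),tips_ahead)
for c in('scene','top'):
    f=grab_frame(c);save(c+'0',f);print(c,f['fx'],np.round(f['T'],3).tolist())
    for l in('jig','fence_far','fence_side','bottle','cap','block','brick','crucible','tray'):
        for r in outline_of(l,c):
            print(l,r['score'],r['pixel'],r['pixels'].sum())
E
```

```text
{'clock': 0.0, 'qpos': array([ 1.20980188,  0.52202486, -0.03633841,  1.59996137,  0.02118634,
        1.0211377 , -0.11280082]), 'qd': array([-2.49354213e-04, -3.59292108e-04,  1.37625976e-03, -4.15409936e-04,
       -3.98714822e-04, -4.75731562e-05, -9.82718416e-04]), 'joint_efforts': array([-3.83016828e-03, -9.27111053e+01,  1.97842620e+00, -3.69944143e+01,
        1.76056096e-02,  8.12931452e-03, -2.45136357e-05]), 'position': array([ 0.17908606, -0.59847932,  0.25573554]), 'tool_rot': array([-3.14044763e+00,  6.52389641e-05,  2.90785256e-01]), 'force': array([0.27992599, 0.13945034, 0.79816897]), 'moment': array([-0.01039995,  0.03567546,  0.00310564]), 'grip_width': 0.0853387139210277} 0.025
scene 422.2409004084908 [[-0.23, 0.786, -0.574, 1.252], [0.973, 0.179, -0.146, 0.189], [-0.012, -0.592, -0.806, 1.145], [0.0, 0.0, 0.0, 1.0]]
jig 0.55 [312.9, 218.5] 2066
fence_far 0.55 [305.6, 226.9] 274
fence_far 0.44 [315.0, 216.2] 2110
fence_side 0.54 [337.9, 211.9] 181
fence_side 0.44 [403.6, 215.8] 317
bottle 0.84 [246.4, 231.6] 1098
bottle 0.71 [265.9, 203.2] 454
bottle 0.7 [265.3, 165.6] 890
cap 0.49 [241.5, 212.9] 172
block 0.67 [402.7, 216.7] 299
brick 0.61 [399.8, 260.6] 406
crucible 0.92 [443.1, 230.7] 333
tray 0.84 [178.7, 219.5] 690
top 491.05495062128597 [[0.017, -0.997, 0.076, 0.403], [-1.0, -0.016, 0.004, -0.008], [-0.003, -0.076, -0.997, 1.388], [0.0, 0.0, 0.0, 1.0]]
jig 0.93 [328.9, 207.3] 3192
fence_far 0.55 [331.2, 184.2] 223
fence_side 0.51 [477.7, 169.7] 920
fence_side 0.49 [303.5, 203.4] 273
fence_side 0.25 [323.2, 203.8] 3140
bottle 0.72 [379.8, 206.5] 446
bottle 0.69 [393.6, 161.6] 987
bottle 0.6 [399.0, 253.9] 946
cap 0.53 [389.8, 204.7] 98
cap 0.53 [401.2, 157.4] 205
cap 0.46 [405.4, 256.1] 276
block 0.92 [222.5, 220.2] 392
block 0.24 [387.0, 204.5] 95
brick 0.95 [225.0, 166.0] 491
crucible 0.73 [180.7, 206.5] 427
tray 0.69 [474.5, 166.2] 958
```

View pics/scene0.png

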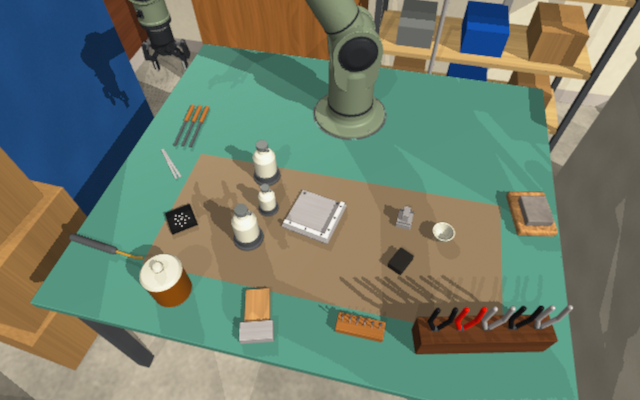

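View pics/top0.png

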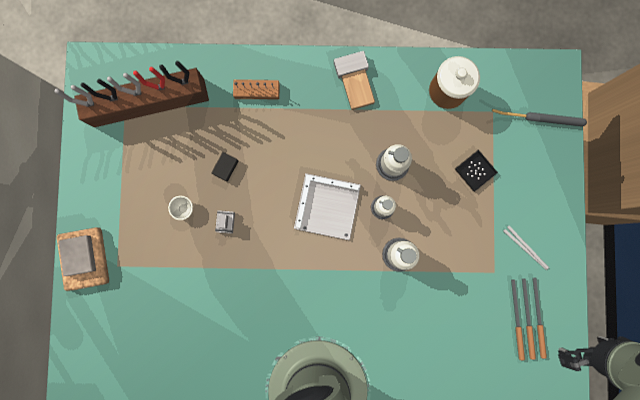

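Run:
```python
import cv2
a=cv2.imread('pics/top0.png')[130:290,160:440]
cv2.imwrite('pics/topz.png',cv2.resize(a,None,fx=2.8,fy=2.8,interpolation=cv2.INTER_CUBIC))
a=cv2.imread('pics/scene0.png')[130:290,180:460]
cv2.imwrite('pics/scz.png',cv2.resize(a,None,fx=2.8,fy=2.8,interpolation=cv2.INTER_CUBIC))
```

```text
(no output)
```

View pics/topz.png

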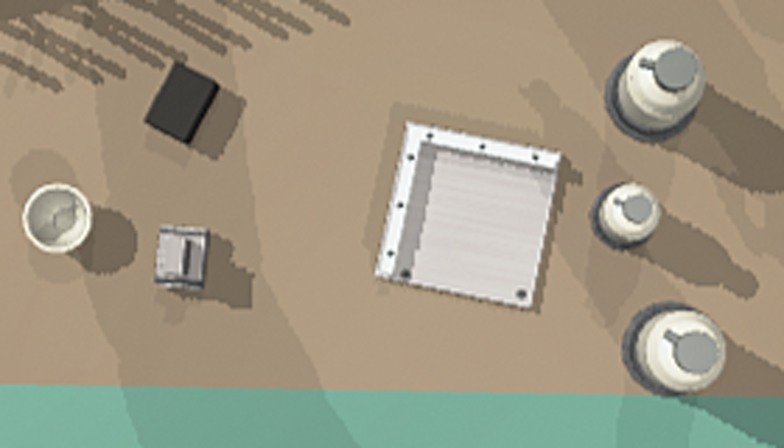

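View pics/scz.png

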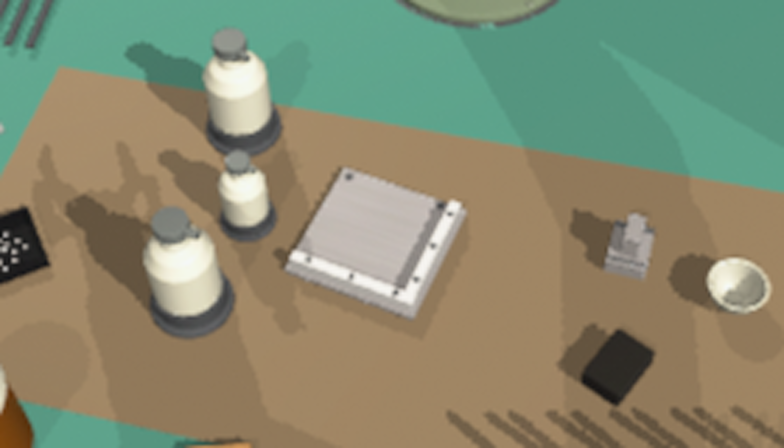

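The top view shows three similar bottles. The smallest is the middle one, with its cap near (387,204). The jig is at about (329,207) with fences at its top and left, the +x and +y sides. The block is at about (224,221), upright with its tang along world x. Next I'll fit poses.

```bash
cat > fit.py <<'E'
from h import *
from scipy.optimize import minimize
def box(cx,cy,z0,z1,lx,ly):
    return np.array([[cx+sx*lx/2,cy+sy*ly/2,z] for sx in(-1,1) for sy in(-1,1) for z in(z0,z1)])
def cyl(r,z0,z1):
    a=np.linspace(0,2*np.pi,24,endpoint=False)
    return np.array([[r*np.cos(t),r*np.sin(t),z] for t in a for z in(z0,z1)])
JIG=[box(0,0,0,.010,.16,.16),box(.068,0,.01,.026,.012,.15),box(-.006,.068,.01,.026,.136,.012)]
BLK=[box(0,0,0,.022,.06,.046),box(0,0,.022,.056,.036,.02)]
S=4
def render(f,parts,p,z=0):
    c,s=np.cos(p[2]),np.sin(p[2]);m=np.zeros((400*S,640*S),np.uint8)
    for P in parts:
        W=np.c_[p[0]+c*P[:,0]-s*P[:,1],p[1]+s*P[:,0]+c*P[:,1],P[:,2]+z]
        q=np.array([proj(f,w) for w in W]);q=(q+.5)*S-.5
        cv2.fillConvexPoly(m,cv2.convexHull(q.astype(np.float32)).round().astype(np.int32),1)
    return cv2.resize(m.astype(np.float32),(640,400),interpolation=cv2.INTER_AREA)
def fit(fs,masks,parts,p0,z=0):
    def cost(v):
        p=np.array(v)*[.01,.01,.1]
        return sum(np.abs(render(f,parts,p,z)-m).sum()/m.sum() for f,m in zip(fs,masks))
    p0=np.array(p0)/[.01,.01,.1]
    r=minimize(cost,p0,method='Nelder-Mead',options=dict(initial_simplex=[p0,p0+[1,0,0],p0+[0,1,0],p0+[0,0,1]],xatol=.005,fatol=1e-4,maxiter=150))
    return r.x*[.01,.01,.1],r.fun
E
python3 - <<'E'
from fit import *
ft=grab_frame('top');fs=grab_frame('scene')
def near(l,c,px):
    R=[r for r in outline_of(l,c) if np.hypot(*(np.array(r['pixel'])-px))<15 ]
    return R[0]['pixels'].astype(np.float32)
jt,js=near('jig','top',(329,207)),near('jig','scene',(313,218))
bt,bs=near('block','top',(222,220)),near('block','scene',(402,217))
cap=near('cap','top',(388,205))
for n,a in (('jt',jt),('bt',bt),('cap',cap)):
    ys,xs=np.nonzero(a);print(n,xs.min(),xs.max(),ys.min(),ys.max())
j0=[*atz(ft,(329,207),.01)[:2],-.175]
b0=[*atz(ft,(224,221),.02)[:2],-.05]
for nm,F,M in(('top',[ft],([jt],[bt])),('scene',[fs],([js],[bs])),('both',[ft,fs],([jt,js],[bt,bs]))):
    print(nm,'jig',fit(F,M[0],JIG,j0),'blk',fit(F,M[1],BLK,b0))
print('cap',atz(ft,(387.5,204.3),.114), atz(fs,(265.3-.5,184.8),.114))
E
```

```text
Traceback (most recent call last):
IndexError: list index out of range
```

Run:
```python
import cv2
a=cv2.imread('pics/top0.png')[185:230,355:410]
b=cv2.imread('pics/top0.png')[200:245,197:252]
c=cv2.imread('pics/scene0.png')[175:220,240:295]
import numpy as np
o=[cv2.resize(x,None,fx=7,fy=7,interpolation=cv2.INTER_NEAREST) for x in(a,b,c)]
cv2.imwrite('pics/z3.png',np.vstack([np.hstack(o[:2]),np.hstack([o[2],o[2]*0])])[:600])
```

```text
(no output)
```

View pics/z3.png

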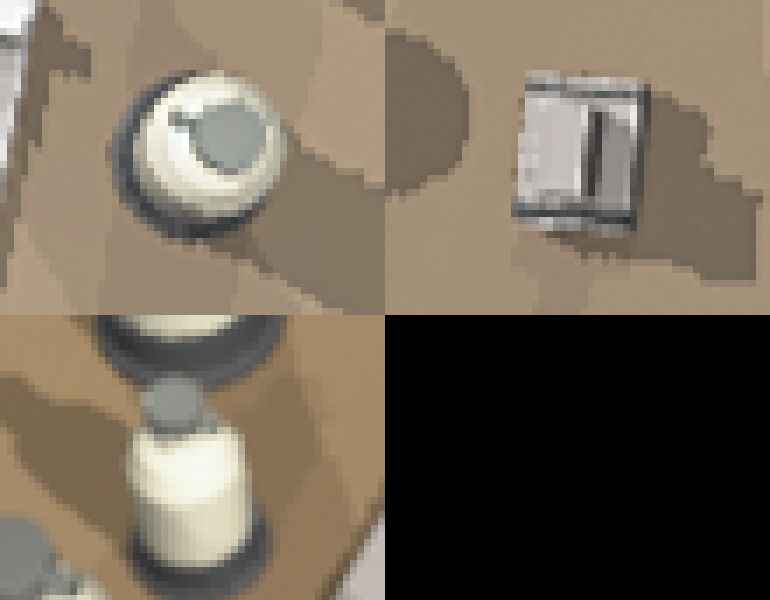

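Cap disc is at (387.8,204.1) in the top view and about (264.2,186.7) in the scene view. The block stands upright with its tang along the image vertical. The detector missed one object, so I'll retry.

Run:
```python
from fit import *
ft=grab_frame('top');fs=grab_frame('scene')
def near(l,c,px):
    for i in range(3):
        R=[r for r in outline_of(l,c) if np.hypot(*(np.array(r['pixel'])-px))<15 ]
        if R: return R[0]['pixels'].astype(np.float32)
        grab_frame(c)
    print('miss',l,c)
j0=[*atz(ft,(329,207),.01)[:2],-.175]
b0=[*atz(ft,(224,221),.02)[:2],-.05]
for l,P,p0,pa,pb in(('jig',JIG,j0,(329,207),(313,218)),('block',BLK,b0,(222,220),(402,217))):
    a=near(l,'top',pa);b=near(l,'scene',pb)
    if a is not None: print(l,'top',fit([ft],[a],P,p0),a.sum())
    if b is not None: print(l,'sc',fit([fs],[b],P,p0),b.sum())
    if a is not None and b is not None: print(l,'both',fit([ft,fs],[a,b],P,p0))
print('cap',atz(ft,(387.8,204.1),.114), atz(fs,(264.2,186.7),.114))
```

```text
jig top (array([ 0.50824183, -0.01645153, -0.18596044]), np.float64(0.02146798186004162)) 3217.0
jig sc (array([ 0.51082815, -0.02006804, -0.19907181]), np.float64(0.03686649352312088)) 2131.0
jig both (array([ 0.50950024, -0.01779769, -0.19698647]), np.float64(0.08786064386367798))
block top (array([ 0.45955351,  0.2696266 , -0.08493073]), np.float64(0.07644489407539368)) 372.0
block sc (array([ 0.46393348,  0.26740001, -0.06333928]), np.float64(0.12211879342794418)) 282.0
block both (array([ 0.4611663 ,  0.2688751 , -0.09002327]), np.float64(0.2601485550403595))
cap [ 0.50676767 -0.17467609  0.114     ] [ 0.50909666 -0.17505155  0.114     ]
```

Request:
{"name": "move_arm", "arguments": {"motion": [[[37,47,0],[0,0,0]],[[74,94,0],[0,0,0]],[[111,141,0],[0,0,0]],[[148,188,0],[0,0,-0.05]],[[185,235,0],[0,0,-0.1]],[[222,282,0],[0,0,-0.15]],[[259,329,0],[0,0,-0.25]],[[296,376,0],[0,0,-0.35]],[[320,412,-20],[0,0,-0.4]],[[329,423,-50],[0,0,-0.4]],[[329,423,-80],[0,0,-0.4]],[[329,423,-90],[0,0,-0.4]]], "jaw": 0, "grip_force": 40}}

```text
clock: 3.15
position: [0.5076, -0.1755, 0.165]
tool_rot: [-3.141, 0.002, -0.109]
force: [0.4, -0.8, 0.5]
grip_width: 0.0002
```

Run:
```python
from h import *
s=observe();print({k:np.round(v,4) for k,v in s.items()})
ft=grab_frame('top');fs=grab_frame('scene')
cv2.imwrite('pics/a.png',cv2.cvtColor(np.hstack([cv2.resize(ft['frame'][150:270,330:460],None,fx=3,fy=3),cv2.resize(fs['frame'][120:240,200:330],None,fx=3,fy=3)]),cv2.COLOR_RGB2BGR))
```

```text
{'clock': np.float64(3.15), 'qpos': array([ 0.2993,  0.5062, -0.1035,  1.9104,  0.0749,  0.7308, -1.5269]), 'qd': array([ 0.0014,  0.0885,  0.0099,  0.0389,  0.0202, -0.1508, -0.0184]), 'joint_efforts': array([-9.56700e-01, -8.19016e+01,  1.77400e-01, -2.80997e+01,
        7.60000e-03, -2.21800e-01, -5.03000e-02]), 'position': array([ 0.5076, -0.1755,  0.165 ]), 'tool_rot': array([-3.1413e+00,  2.1000e-03, -1.0890e-01]), 'force': array([ 0.3979, -0.7766,  0.5377]), 'moment': array([-0.0063, -0.0347,  0.0043]), 'grip_width': np.float64(0.0002)}
```

View pics/a.png

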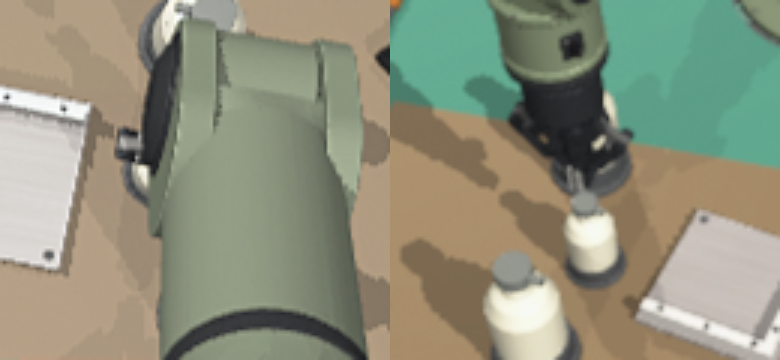

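The closed fingertips are right above the small cap. Now pressing gently.

Request:
{"name": "move_arm", "arguments": {"motion": [[[0,0,-8],[0,0,0]],[[0,0,-14],[0,0,0]],[[0,0,-20],[0,0,0]],[[0,0,-24],[0,0,0]],[[0,0,-26],[0,0,0]],[[0,0,-28],[0,0,0]],[[0,0,-28],[0,0,0]],[[0,0,-28],[0,0,0]]]}}

```text
clock: 4.25
position: [0.5082, -0.1758, 0.1384]
tool_rot: [-3.142, -0.0, -0.109]
force: [0.3, 0.1, 1.7]
grip_width: -0.0
```

Request:
{"name": "move_arm", "arguments": {"motion": [[[0,0,-2],[0,0,0]],[[0,0,-4],[0,0,0]],[[0,0,-6],[0,0,0]],[[0,0,-7],[0,0,0]],[[0,0,-8],[0,0,0]],[[0,0,-8],[0,0,0]],[[0,0,-8],[0,0,0]]]}}

```text
clock: 5.12
position: [0.5084, -0.1759, 0.1324]
tool_rot: [3.141, -0.001, -0.11]
force: [-15.5, 4.9, 51.6]
grip_width: -0.0001
```

The cap is on its stop: the force rose sharply to 52 N. Releasing it now.

Request:
{"name": "move_arm", "arguments": {"motion": [[[0,0,4],[0,0,0]],[[0,0,20],[0,0,0]],[[0,0,50],[0,0,0]],[[0,0,80],[0,0,0]]]}}

```text
clock: 5.62
position: [0.5081, -0.1757, 0.2116]
tool_rot: [-3.141, 0.0, -0.109]
force: [0.4, -0.1, -0.3]
grip_width: -0.0002
```

Run:
```python
from h import *
s=observe();print({k:np.round(v,4) for k,v in s.items()})
fs=grab_frame('scene')
cv2.imwrite('pics/b.png',cv2.cvtColor(cv2.resize(fs['frame'][120:240,200:330],None,fx=4,fy=4),cv2.COLOR_RGB2BGR))
```

```text
{'clock': np.float64(5.625), 'qpos': array([ 0.3043,  0.4403, -0.1084,  1.8726,  0.0623,  0.8322, -1.5159]), 'qd': array([ 0.0212, -0.3357, -0.0214, -0.2056, -0.0634,  0.5321,  0.0576]), 'joint_efforts': array([ -0.2909, -75.2597,   0.5344, -29.9393,   0.2143,  -1.6944,
        -0.1876]), 'position': array([ 0.5081, -0.1757,  0.2116]), 'tool_rot': array([-3.1415e+00,  3.0000e-04, -1.0920e-01]), 'force': array([ 0.3532, -0.1354, -0.2813]), 'moment': array([ 0.0273, -0.0438, -0.0092]), 'grip_width': np.float64(-0.0002)}
```

View pics/b.png

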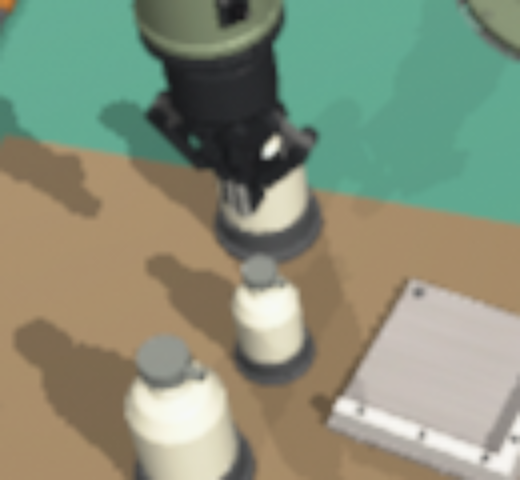

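The cap is back up. Moving to the block.

Request:
{"name": "move_arm", "arguments": {"motion": [[[-5,45,0],[0,0,0]],[[-10,95,0],[0,0,0]],[[-15,145,0],[0,0,0]],[[-20,195,0],[0,0,0]],[[-26,245,0],[0,0,0]],[[-31,295,0],[0,0,0.01]],[[-36,345,0],[0,0,0.02]],[[-42,395,0],[0,0,0.03]],[[-46,435,-20],[0,0,0.03]],[[-47,445,-60],[0,0,0.03]],[[-47,445,-80],[0,0,0.03]],[[-47,445,-90],[0,0,0.03]]], "jaw": 50}}

```text
clock: 7.18
position: [0.4609, 0.2692, 0.1196]
tool_rot: [3.141, 0.001, -0.079]
force: [0.1, -0.6, -0.0]
grip_width: 0.0497
```

Run:
```python
from h import *
s=observe();print({k:np.round(v,4) for k,v in s.items()})
fs=grab_frame('scene');ft=grab_frame('top')
cv2.imwrite('pics/c.png',cv2.cvtColor(np.hstack([cv2.resize(fs['frame'][150:270,340:470],None,fx=3,fy=3),cv2.resize(ft['frame'][150:270,160:290],None,fx=3,fy=3)]),cv2.COLOR_RGB2BGR))
```

```text
{'clock': np.float64(7.175), 'qpos': array([-0.5055,  0.5759, -0.182 ,  1.9439,  0.1664,  0.6372, -2.4427]), 'qd': array([-0.0271,  0.1062,  0.0438,  0.0324,  0.0262, -0.1612, -0.0223]), 'joint_efforts': array([-4.61000e-01, -8.55055e+01, -1.44560e+00, -2.49780e+01,
       -1.03000e-02,  1.60900e-01, -1.55000e-02]), 'position': array([0.4609, 0.2692, 0.1196]), 'tool_rot': array([ 3.1408e+00,  9.0000e-04, -7.9000e-02]), 'force': array([ 0.1016, -0.575 , -0.0062]), 'moment': array([0.018 , 0.0333, 0.0025]), 'grip_width': np.float64(0.0497)}
```

View pics/c.png

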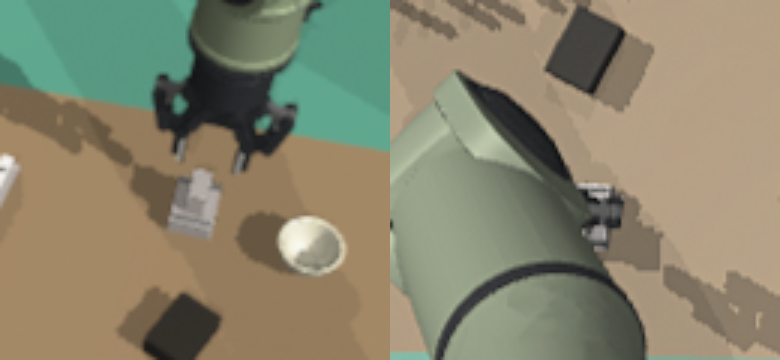

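Request:
{"name": "move_arm", "arguments": {"motion": [[[0,0,-30],[0,0,0]],[[0,0,-55],[0,0,0]],[[0,0,-64],[0,0,0]],[[0,0,-68],[0,0,0]],[[0,0,-68],[0,0,0]]], "jaw": 50}}

```text
clock: 7.9
position: [0.4615, 0.2694, 0.053]
tool_rot: [-3.141, -0.001, -0.079]
force: [-0.4, -0.1, 0.0]
grip_width: 0.0504
```

Run:
```python
from h import *
s=observe();print({k:np.round(v,4) for k,v in s.items() if k in('qpos','force','position')})
fs=grab_frame('scene')
cv2.imwrite('pics/d.png',cv2.cvtColor(cv2.resize(fs['frame'][170:260,360:450],None,fx=6,fy=6),cv2.COLOR_RGB2BGR))
```

```text
{'qpos': array([-0.5381,  0.6893, -0.1385,  1.9677,  0.1857,  0.4955, -2.4592]), 'position': array([0.4615, 0.2694, 0.053 ]), 'force': array([-0.4289, -0.1479,  0.0289])}
```

View pics/d.png

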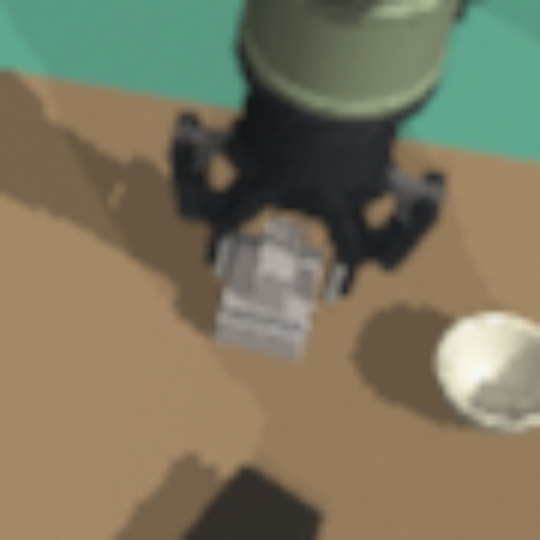

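Straddling the tang cleanly, so I'll grip.

Request:
{"name": "move_arm", "arguments": {"motion": [[[0,0,-2],[0,0,0]],[[0,0,-2],[0,0,0]],[[0,0,-2],[0,0,0]],[[0,0,-2],[0,0,0]],[[0,0,-2],[0,0,0]],[[0,0,-2],[0,0,0]],[[0,0,-2],[0,0,0]],[[0,0,-2],[0,0,0]]], "jaw": 0, "grip_force": 60}}

```text
clock: 8.95
position: [0.4613, 0.2692, 0.0506]
tool_rot: [-3.142, -0.0, -0.079]
force: [-0.9, -1.0, 5.6]
grip_width: 0.0192
```

Run:
```python
from h import *
s=observe();print({k:np.round(v,4) for k,v in s.items() if k in('qpos','force','moment','position','grip_width')})
```

```text
{'qpos': array([-0.5393,  0.6934, -0.1368,  1.9685,  0.1862,  0.4912, -2.4596]), 'position': array([0.4613, 0.2692, 0.0506]), 'force': array([-0.9494, -1.0482,  5.6185]), 'moment': array([-0.3091,  0.2574, -0.0366]), 'grip_width': np.float64(0.0192)}
```

Request:
{"name": "move_arm", "arguments": {"motion": [[[0,0,10],[0,0,0]],[[0,0,40],[0,0,0]],[[0,0,70],[0,0,0]],[[10,-20,80],[0,0,-0.02]],[[22,-65,80],[0,0,-0.04]],[[36,-115,80],[0,0,-0.06]],[[50,-165,80],[0,0,-0.08]],[[62,-205,80],[0,0,-0.1]],[[72,-240,80],[0,0,-0.116]],[[78,-261,70],[0,0,-0.116]],[[78,-261,50],[0,0,-0.116]],[[78,-261,40],[0,0,-0.116]]]}}

```text
clock: 10.45
position: [0.5386, 0.0081, 0.0897]
tool_rot: [3.141, 0.001, -0.195]
force: [0.5, 0.8, -6.8]
grip_width: 0.019
```

Run:
```python
from h import *
s=observe();print({k:np.round(v,4) for k,v in s.items() if k in('qpos','force','moment','position','tool_rot','grip_width')})
fs=grab_frame('scene');ft=grab_frame('top')
cv2.imwrite('pics/e.png',cv2.cvtColor(np.hstack([cv2.resize(fs['frame'][140:260,260:390],None,fx=3,fy=3),cv2.resize(ft['frame'][140:260,270:400],None,fx=3,fy=3)]),cv2.COLOR_RGB2BGR))
```

```text
{'qpos': array([-0.0261,  0.6297, -0.1354,  1.9453,  0.1458,  0.5771, -2.0245]), 'position': array([0.5386, 0.0081, 0.0897]), 'tool_rot': array([ 3.1414e+00,  1.3000e-03, -1.9550e-01]), 'force': array([ 0.5352,  0.7845, -6.8069]), 'moment': array([ 0.0104,  0.003 , -0.0322]), 'grip_width': np.float64(0.019)}
```

View pics/e.png

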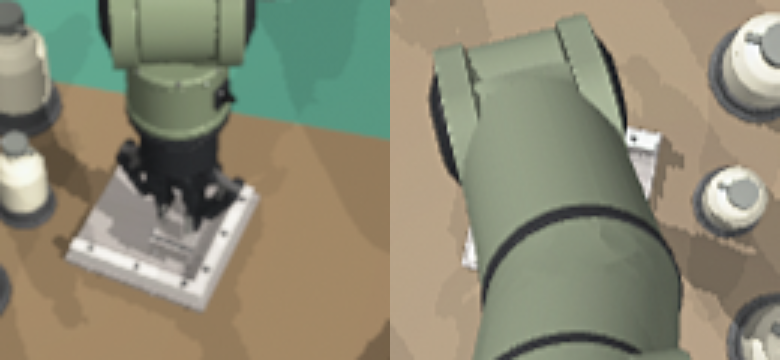

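The block is held over the plate inside the corner, with a weight reading of 6.8 N. Lowering it.

Request:
{"name": "move_arm", "arguments": {"motion": [[[0,0,-12],[0,0,0]],[[0,0,-20],[0,0,0]],[[0,0,-26],[0,0,0]],[[0,0,-28],[0,0,0]],[[0,0,-29],[0,0,0]],[[0,0,-29],[0,0,0]],[[0,0,-29],[0,0,0]]]}}

```text
clock: 11.42
position: [0.5393, 0.0082, 0.0615]
tool_rot: [-3.141, -0.0, -0.195]
force: [0.5, 0.4, -6.5]
grip_width: 0.0191
```

Request:
{"name": "move_arm", "arguments": {"motion": [[[0,0,-0.5],[0,0,0]],[[0,0,-1],[0,0,0]],[[0,0,-1],[0,0,0]],[[0,0,-1],[0,0,0]]]}}

```text
clock: 11.92
position: [0.5392, 0.0082, 0.0606]
tool_rot: [-3.142, -0.0, -0.195]
force: [-4.1, -0.4, 6.2]
grip_width: 0.0191
```

Run:
```python
from fit import *
s=observe();print({k:np.round(v,4) for k,v in s.items() if k in('force','moment','position','tool_rot','grip_width')})
fs=grab_frame('scene')
cv2.imwrite('pics/f.png',cv2.cvtColor(cv2.resize(fs['frame'][170:255,270:370],None,fx=7,fy=7,interpolation=cv2.INTER_CUBIC),cv2.COLOR_RGB2BGR))
```

```text
{'position': array([0.5392, 0.0082, 0.0606]), 'tool_rot': array([-3.1416e+00, -2.0000e-04, -1.9530e-01]), 'force': array([-4.1423, -0.3608,  6.1714]), 'moment': array([-0.0384,  0.6826,  0.0117]), 'grip_width': np.float64(0.0191)}
```

View pics/f.png

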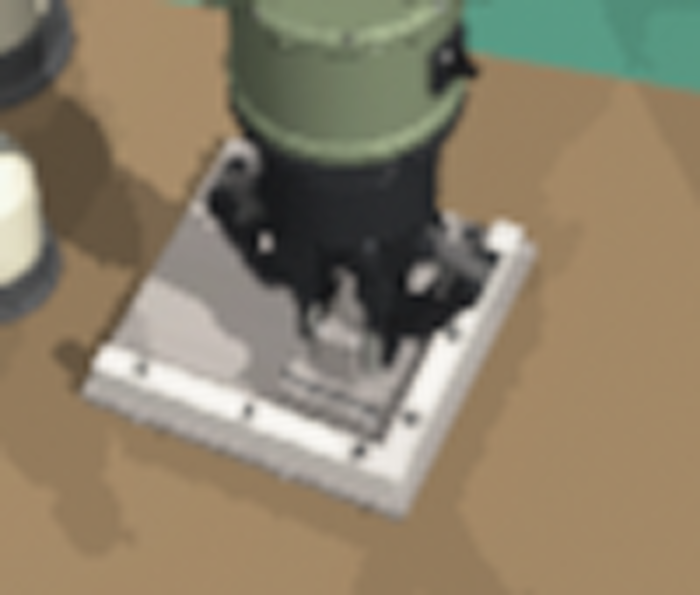

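Contact came at exactly plate height. The moment suggests the block is slightly pitched onto its rear edge, so I'll relax the grip to let it sit flat, then re-grip firmly.

Request:
{"name": "move_arm", "arguments": {"motion": [[[0,0,0],[0,0,0]],[[0,0,0],[0,0,0]],[[0,0,0],[0,0,0]],[[0,0,0],[0,0,0]]], "grip_force": 20}}

```text
clock: 12.48
position: [0.5392, 0.0082, 0.0606]
tool_rot: [-3.142, -0.0, -0.195]
force: [-3.5, 0.0, 6.1]
grip_width: 0.0189
```

```bash
cat > st.py <<'E'
from h import *
s=observe();c,d=np.cos(.195),np.sin(.195)
F=s['force'];p=s['position']-[.5095,-.0178,0]
R=np.array([[c,-d],[d,c]])
print('F',F.round(2),'M',s['moment'].round(3),'pos',s['position'].round(4),'rot',s['tool_rot'].round(4),'w',s['grip_width'].round(4))
print('jigF',(R@F[:2]).round(2),'jigpos',(R@p[:2]).round(4),'jigM',(R@s['moment'][:2]).round(3))
E
python3 st.py
```

```text
Traceback (most recent call last):
  File "st.py", line 5, in <module>
    print('F',F.round(2),'M',s['moment'].round(3),'pos',s['position'].round(4),'rot',s['tool_rot'].round(4),'w',s['grip_width'].round(4))
                                                                                                                ^^^^^^^^^^^^^^^^^^^^^
AttributeError: 'float' object has no attribute 'round'
```

It stays put, so I'll open briefly so the block stands free on the plate, then re-grip.

Request:
{"name": "move_arm", "arguments": {"motion": [[[0,0,0],[0,0,0]],[[0,0,0],[0,0,0]],[[0,0,1],[0,0,0]],[[0,0,1],[0,0,0]]], "jaw": 34}}

```text
clock: 12.98
position: [0.5393, 0.0082, 0.0614]
tool_rot: [-3.142, -0.0, -0.195]
force: [0.1, -0.1, -0.8]
grip_width: 0.034
```

```bash
sed -i "s/s\['grip_width'\].round(4)/round(s['grip_width'],4)/" st.py; python3 st.py;python3 - <<'E'
from fit import *
fs=grab_frame('scene')
cv2.imwrite('pics/g.png',cv2.cvtColor(cv2.resize(fs['frame'][170:255,270:370],None,fx=7,fy=7,interpolation=cv2.INTER_CUBIC),cv2.COLOR_RGB2BGR))
E
```

```text
F [ 0.12 -0.09 -0.85] M [ 0.02   0.018 -0.013] pos [0.5393 0.0082 0.0614] rot [-3.1415e+00 -2.0000e-04 -1.9530e-01] w 0.034
jigF [ 0.13 -0.07] jigpos [0.0242 0.0313] jigM [0.016 0.021]
```

View pics/g.png

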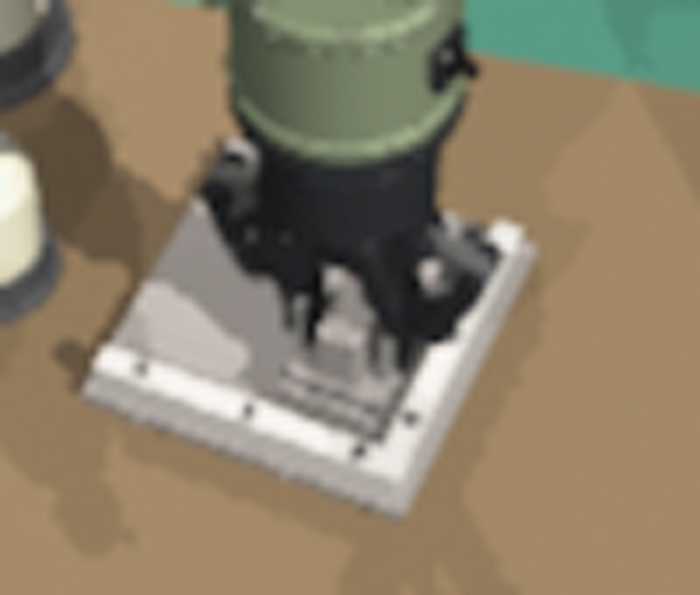

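Request:
{"name": "move_arm", "arguments": {"motion": [[[0,0,0],[0,0,0]],[[0,0,0],[0,0,0]],[[0,0,0],[0,0,0]],[[0,0,0],[0,0,0]],[[0,0,0],[0,0,0]],[[0,0,0],[0,0,0]]], "jaw": 0, "grip_force": 80}}

```text
clock: 13.78
position: [0.5393, 0.0083, 0.0615]
tool_rot: [-3.142, -0.0, -0.195]
force: [-1.0, -0.4, 6.0]
grip_width: 0.0188
```

```bash
python3 st.py
```

```text
F [-1.01 -0.4   6.01] M [0.01  0.204 0.046] pos [0.5393 0.0083 0.0615] rot [-3.1415e+00 -2.0000e-04 -1.9530e-01] w 0.0188
jigF [-0.91 -0.59] jigpos [0.0241 0.0313] jigM [-0.03   0.202]
```

The block sits flat, with its pressure centre inside the base. Now sliding towards the side fence (jig +y).

Request:
{"name": "move_arm", "arguments": {"motion": [[[0.4,2,0],[0,0,0]],[[0.8,3.9,0],[0,0,0]],[[1,4.9,0],[0,0,0]],[[1,4.9,0],[0,0,0]]]}}

```text
clock: 14.28
position: [0.5403, 0.0128, 0.0615]
tool_rot: [3.141, -0.0, -0.196]
force: [-0.2, -2.6, 5.7]
grip_width: 0.0188
```

```bash
python3 st.py
```

```text
F [-0.2  -2.65  5.74] M [-0.39   0.132 -0.035] pos [0.5403 0.0128 0.0615] rot [ 3.1413e+00 -4.0000e-04 -1.9560e-01] w 0.0188
jigF [ 0.31 -2.64] jigpos [0.0243 0.036 ] jigM [-0.409  0.054]
```

Request:
{"name": "move_arm", "arguments": {"motion": [[[0.2,1,0],[0,0,0]],[[0.4,2,0],[0,0,0]],[[0.4,2,0],[0,0,0]]]}}

```text
clock: 14.65
position: [0.5407, 0.0147, 0.0615]
tool_rot: [3.141, -0.0, -0.196]
force: [-0.1, -3.0, 4.0]
grip_width: 0.019
```

```bash
python3 st.py
```

```text
F [-0.1  -3.01  3.98] M [-0.448  0.103 -0.069] pos [0.5407 0.0147 0.0615] rot [ 3.1412e+00 -4.0000e-04 -1.9560e-01] w 0.019
jigF [ 0.49 -2.97] jigpos [0.0243 0.038 ] jigM [-0.459  0.014]
```

Request:
{"name": "move_arm", "arguments": {"motion": [[[0.2,1,0],[0,0,0]],[[0.2,1,0],[0,0,0]]]}}

```text
clock: 14.9
position: [0.5409, 0.0153, 0.0615]
tool_rot: [3.141, -0.0, -0.196]
force: [-0.5, -5.4, 5.4]
grip_width: 0.019
```

```bash
python3 st.py
```

```text
F [-0.51 -5.36  5.39] M [-1.004  0.173  0.124] pos [0.5409 0.0153 0.0615] rot [ 3.1407e+00 -3.0000e-04 -1.9580e-01] w 0.019
jigF [ 0.54 -5.35] jigpos [0.0244 0.0385] jigM [-1.019 -0.024]
```

Contact with the side fence. The moment says the rear corner touches first, so I'll press a bit more and watch Mz.

Request:
{"name": "move_arm", "arguments": {"motion": [[[0.1,0.5,0],[0,0,0]],[[0.1,0.5,0],[0,0,0]],[[0.1,0.5,0],[0,0,0]]]}}

```text
clock: 15.28
position: [0.5409, 0.0154, 0.0615]
tool_rot: [3.14, -0.0, -0.196]
force: [-1.1, -8.2, 6.7]
grip_width: 0.0191
```

```bash
python3 st.py
```

```text
F [-1.09 -8.25  6.67] M [-1.616  0.244  0.184] pos [0.5409 0.0154 0.0615] rot [ 3.1402e+00 -2.0000e-04 -1.9610e-01] w 0.0191
jigF [ 0.53 -8.3 ] jigpos [0.0243 0.0386] jigM [-1.633 -0.073]
```

Request:
{"name": "move_arm", "arguments": {"motion": [[[0,0,0],[0,0,0.01]],[[0,0,0],[0,0,0.01]],[[0,0,0],[0,0,0.01]]]}}

```text
clock: 15.65
position: [0.541, 0.0155, 0.0615]
tool_rot: [3.14, -0.0, -0.186]
force: [-1.5, -6.8, 5.0]
grip_width: 0.0191
```

```bash
python3 st.py
```

```text
F [-1.51 -6.85  4.99] M [-1.481  0.117 -0.059] pos [0.541  0.0155 0.0615] rot [ 3.1405e+00 -4.0000e-04 -1.8630e-01] w 0.0191
jigF [-0.15 -7.01] jigpos [0.0244 0.0387] jigM [-1.476 -0.173]
```

Mz is back to baseline, so the face is flush on the side fence and the jig yaw is about -0.187. Sliding towards the far fence (jig +x).

Request:
{"name": "move_arm", "arguments": {"motion": [[[2,-0.4,0],[0,0,0]],[[3.9,-0.7,0],[0,0,0]],[[4.9,-0.9,0],[0,0,0]],[[4.9,-0.9,0],[0,0,0]]]}}

```text
clock: 16.15
position: [0.5449, 0.0147, 0.0615]
tool_rot: [3.14, 0.002, -0.186]
force: [-8.1, -4.7, 13.3]
grip_width: 0.0187
```

```bash
sed -i 's/\.195/.187/g' st.py; python3 st.py
```

```text
F [-8.08 -4.66 13.31] M [-1.079  1.491 -0.09 ] pos [0.5449 0.0147 0.0615] rot [ 3.140e+00  1.600e-03 -1.861e-01] w 0.0187
jigF [-7.07 -6.08] jigpos [0.0287 0.0385] jigM [-1.337  1.265]
```

Request:
{"name": "move_arm", "arguments": {"motion": [[[1,-0.2,0.2],[0,0,0]],[[1.5,-0.3,0.2],[0,0,0]],[[1.5,-0.3,0.2],[0,0,0]]]}}

```text
clock: 16.52
position: [0.5463, 0.0144, 0.0615]
tool_rot: [3.14, 0.002, -0.186]
force: [-6.9, -5.2, 9.7]
grip_width: 0.0192
```

```bash
python3 st.py
```

```text
F [-6.91 -5.24  9.7 ] M [-1.055  1.315  0.009] pos [0.5463 0.0144 0.0615] rot [ 3.14e+00  1.70e-03 -1.86e-01] w 0.0192
jigF [-5.81 -6.43] jigpos [0.0302 0.0385] jigM [-1.281  1.096]
```

Request:
{"name": "move_arm", "arguments": {"motion": [[[1,-0.2,0.1],[0,0,0]],[[1.5,-0.3,0.1],[0,0,0]],[[1.5,-0.3,0.1],[0,0,0]]]}}

```text
clock: 16.9
position: [0.5478, 0.0141, 0.0615]
tool_rot: [3.14, 0.002, -0.186]
force: [-5.8, -6.0, 7.0]
grip_width: 0.0189
```

```bash
python3 st.py
```

```text
F [-5.76 -6.03  7.01] M [-1.068  1.265 -0.058] pos [0.5478 0.0141 0.0615] rot [ 3.140e+00  1.800e-03 -1.861e-01] w 0.0189
jigF [-4.54 -7.  ] jigpos [0.0317 0.0385] jigM [-1.285  1.045]
```

Request:
{"name": "move_arm", "arguments": {"motion": [[[0.6,-0.1,0],[0,0,0]],[[1,-0.2,0],[0,0,0]],[[1,-0.2,0],[0,0,0]]]}}

```text
clock: 17.27
position: [0.5483, 0.0141, 0.0615]
tool_rot: [3.14, 0.003, -0.186]
force: [-9.8, -4.2, 11.7]
grip_width: 0.019
```

```bash
python3 st.py
```

```text
F [-9.8  -4.23 11.66] M [-0.848  2.007 -0.087] pos [0.5483 0.0141 0.0615] rot [ 3.1398e+00  2.8000e-03 -1.8590e-01] w 0.019
jigF [-8.84 -5.98] jigpos [0.0322 0.0385] jigM [-1.207  1.815]
```

Contact with the far fence. Pressing a little more on both axes.

Request:
{"name": "move_arm", "arguments": {"motion": [[[0.6,0.4,0],[0,0,0]],[[0.6,0.4,0],[0,0,0]],[[0.6,0.4,0],[0,0,0]]]}}

```text
clock: 17.65
position: [0.5484, 0.0141, 0.0615]
tool_rot: [3.139, 0.004, -0.186]
force: [-13.8, -7.1, 17.2]
grip_width: 0.0188
```

```bash
python3 st.py
python3 - <<'E'
from fit import *
fs=grab_frame('scene')
cv2.imwrite('pics/i.png',cv2.cvtColor(cv2.resize(fs['frame'][170:255,270:370],None,fx=7,fy=7,interpolation=cv2.INTER_CUBIC),cv2.COLOR_RGB2BGR))
E
```

```text
F [-13.78  -7.09  17.16] M [-1.209  2.808 -0.096] pos [0.5484 0.0141 0.0615] rot [ 3.1392  0.0037 -0.1862] w 0.0188
jigF [-12.22  -9.53] jigpos [0.0323 0.0386] jigM [-1.71   2.534]
```

View pics/i.png

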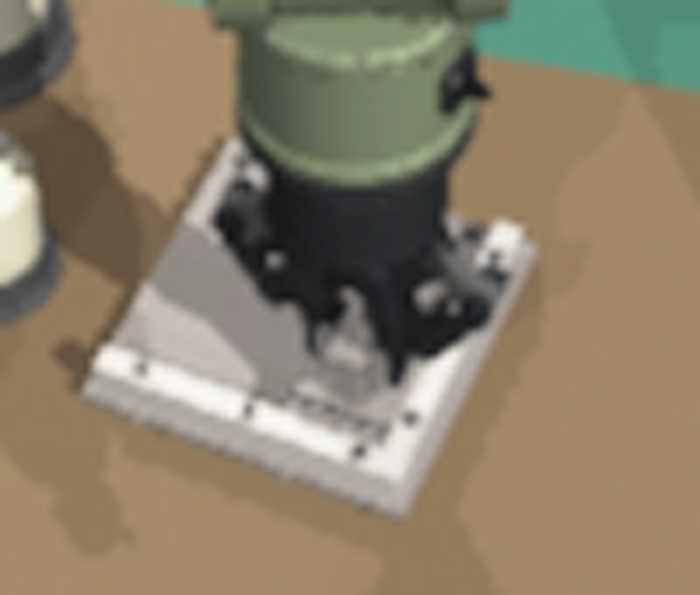

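The block is hard against both stops. Jig position (32.3, 38.6) against the nominal (32, 39), and both forces rise with no further motion. The wrist has deflected about 0.2°, so I'll trim that out to keep the block flat.

Request:
{"name": "move_arm", "arguments": {"motion": [[[0,0,0],[0.003,-0.004,0]],[[0,0,0],[0.003,-0.004,0]],[[0,0,0],[0.003,-0.004,0]]]}}

```text
clock: 18.08
position: [0.5483, 0.014, 0.0615]
tool_rot: [-3.14, 0.001, -0.186]
force: [-13.9, -5.9, 15.6]
grip_width: 0.0188
```

```bash
python3 st.py
```

```text
F [-13.88  -5.87  15.64] M [-1.444  2.936 -0.168] pos [0.5483 0.014  0.0615] rot [-3.1404e+00  5.0000e-04 -1.8630e-01] w 0.0188
jigF [-12.55  -8.35] jigpos [0.0322 0.0385] jigM [-1.965  2.617]
```

Request:
{"name": "move_arm", "arguments": {"motion": [[[0.1,0.5,0],[-0.001,0,0]],[[0.1,0.5,0],[-0.001,0,0]],[[0.1,0.5,0],[-0.001,0,0]],[[0.1,0.5,0],[-0.001,0,0]],[[0.1,0.5,0],[-0.001,0,0]],[[0.1,0.5,0],[-0.001,0,0]]]}}

```text
clock: 18.82
position: [0.5483, 0.0141, 0.0615]
tool_rot: [3.141, 0.0, -0.187]
force: [-13.8, -9.5, 16.2]
grip_width: 0.019
```

```bash
python3 st.py
python3 - <<'E'
from fit import *
for i in range(6):
    fs=grab_frame('scene');ft=grab_frame('top')
cv2.imwrite('pics/k.png',cv2.cvtColor(cv2.resize(fs['frame'][150:275,220:470],None,fx=3.2,fy=3.2,interpolation=cv2.INTER_CUBIC),cv2.COLOR_RGB2BGR))
E
python3 st.py
```

```text
F [-13.79  -9.5   16.17] M [-1.886  3.051 -0.057] pos [0.5483 0.0141 0.0615] rot [ 3.1412e+00  4.0000e-04 -1.8660e-01] w 0.019
jigF [-11.78 -11.9 ] jigpos [0.0322 0.0386] jigM [-2.42   2.647]
F [-14.69  -8.85  16.65] M [-1.872  3.007 -0.078] pos [0.5483 0.0141 0.0615] rot [ 3.1412e+00  5.0000e-04 -1.8660e-01] w 0.0188
jigF [-12.79 -11.43] jigpos [0.0322 0.0385] jigM [-2.398  2.607]
```

View pics/k.png

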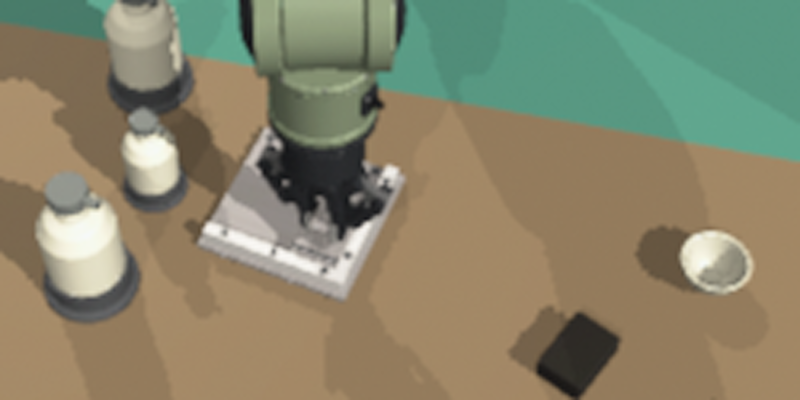

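The block is in the corner, level (within 0.001 rad) and steady, with about 12 N on each fence. The brick and crucible haven't moved and the cap is up. Handing in.

```bash
python3 -c "
from h import *
print(job_done())"; python3 st.py
```

```text
the job is handed in; nothing more can be done
None
the job is handed in; nothing more can be done
```

I pressed the cap of the smallest bottle down to its stop and let it spring back. Then I set the block on the jig's plate, slid it against both fences and handed the job in at about 19.5 s, still gripping it with an 80 N grip.

**Last checks**
- **Fences:** the push along the jig's axes was about 12 N toward each fence. Part of that is friction, so the fences themselves carry somewhat less. The block stopped moving at (32.2, 38.5) mm from the jig's centre, against a nominal (32, 39).
- **Seating:** the tool was level to within 0.001 rad and pressed down with about 16 N. The contact height matched the plate.
- **Steadiness:** position and forces held steady over the last half second before hand-in.
- **Surroundings:** in the last picture the cap is up, and the brick and crucible look unmoved. That picture did not include the tray, but I never moved near it.

**What did not go as planned**
- **Cap press:** the fingertips met the stop harder than intended, at about 52 N at the wrist. That is under the 120 N wrist limit. I took the 40 N limit to cover only the arm and gripper body, not the fingers.
- **Extra re-grip:** I misread a moment reading as a tilted block, so I opened the jaws briefly on the plate and gripped again.
- **Jig angle:** the two cameras gave -0.186 (top) and -0.199 rad (scene). Contact with the side fence fitted about -0.187, so I used that.

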